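# Hook the wafer tray out from under the warming cabinet

### The arm

A 6-joint arm with a two-finger parallel gripper is mounted at the origin on the work surface. World frame = base frame: x ahead of the robot, y to its left, z up, the work surface at z = 0. Lengths are in mm, angles in rad, forces in N, time in s.
With the tool pointing down it reaches from about 300 to 775 mm from the base axis. Payload 14.6 kg.
Tool frame: the origin (TCP) lies on the centre line of the jaws, within the pads' length; the fingertips stand manip.finger_overhang ahead of it and the grasp point (between the pads) lies 11 mm behind it (manip.finger_overhang is the distance from the TCP to the fingertips, in mm); y points along the fingers, x is the direction in which the jaws open and shut, and the axes are right-handed (so a half turn about y gives the same grasp; the last joint's range is limited). The gripper opens to 94 mm and grips with 3 to 60 N. Pads are 16 mm wide; open, the fingers measure 119 mm over their backs; the gripper's body (75 mm by 177 mm) begins 78 mm behind the grasp point.
Start: joints at [1.239, 0.3, 1.521, -0, 1.321, -0.067], TCP at [143.942, 530.82, 213.446] pointing down, gripper open.
Joint ranges: [-3.03, 3.03], [-0.79, 2.21], [0.23, 2.52], [-1.04, 4.18], [0, 3.07], [-2.55, 2.55]. Speed limits (rad/s): [2.22, 2.22, 2.57, 3.14, 3.14, 3.14].

### API

Orientations are given as [roll, pitch, yaw] about the fixed x, y, z axes, in that order (R = Rz(yaw) Ry(pitch) Rx(roll)).
In Python, from cell import monitor, viewer, ticket, manip gives the robot as it stands.
- The arm moves only by the shell command python3 -m jog 'ROWS' [FORCE]. ROWS is JSON, a list of rows, each an object of numbers: "grip": the finger opening in cm, from 0 to 9.4; "dx", "dy", "dz": the shift along the tool's x, y, z in cm; "spin": the turn about the tool's y in degrees. In form: [{"grip": .., "dx": .., "dy": .., "dz": .., "spin": ..}, ...]. A call has 1 to 20 rows; each row is the pose to reach, as a shift and turn from the pose commanded when the call began, along the tool's axes at that moment; what a row does not reach only later rows make up. A row lasts 1/8 s, in which the tool goes at most 62.5 mm and 10.7 degrees, less where a joint would pass 70% of its speed; a pose out of reach is approached as far as the arm can. A call with a gripper value outside its range is refused whole. The fingers move at their own pace and stop on an object; FORCE is the grip in N (left out, the last holds). Time passes only in rows, so rows that repeat a pose let the fingers close. It gives the time, the measured TCP pose, the force and the opening at its end, in the units of the state.
- monitor.read_state(): the state, without advancing time (a new reading comes with each control period).
- viewer.camera(name): name is "scene" or "side" or "wrist"; returns a dict with "color" (400x640x3 uint8, red, green, blue), "vertical_fov" (degrees; the focal length in pixels is half the picture's height over the tangent of half this angle, whatever the lens; pixels are square), "cx", "cy" (the principal point, pixels), "k1" (the pictures are not rectified: a ray, as slopes to the right and down, at radius r is drawn at 1 + k1 r^2 times it, then the intrinsics apply), "rvec" (rotation vector, rad) and "tvec" (3), from world to camera coordinates, as OpenCV has them. Camera axes: x right, y down, z forward; pixel columns grow to the right and rows downward; lengths in mm; the calibration is good to about 2 mm. A picture is of the moment at which its call begins. There is no depth.
- ticket.sign_off(): hands the job in, once; it reports no verdict.
The state is a dict: "clock": time; "joints": joint angles; "qd": joint speeds; "effort": joint torques, N m; "eef_pos": TCP position; "eef_rot": TCP orientation; "wrist_force": force on the tool from outside, world axes, zero at the start; "moment": the same for the moment, N m; "finger_gap": finger opening in mm.
Only numpy, scipy, OpenCV 4.12 (cv2) and the standard library are available. Lean on these libraries where they do the work, as an engineer would, in place of code of your own. Each camera call takes 0.05 s, during which the arm holds its last target. There are 200 camera calls.

### The job

Take the hooked rod from its wooden rest, reach it under the front ledge of the warming cabinet, catch the wire eye of the wafer tray and pull the tray all the way out to its stop. Then put the hooked rod back on its rest as it lay, handle and rod in their notches. Only the hook may touch the cabinet and tray, never the robot itself, and leave the two loose piles of wafers on the bench standing where they are.

Things in the scene. Friction and masses are not known exactly. Their poses are not given: they have to be found in the camera images.
- hook_grip (a point): Middle of the hooked rod's pale wooden handle (bar 110 long, 18 wide, 22 high). x: along the handle towards the hook; z: up as it lies on the rest. A dark steel rod 9 thick runs on along +x to 150 from this point, then bends down (-z) into the hook, which leans 5 back towards the handle. 150 g (0.7 to 1.3 times that), balance point about 30 ahead of this point.
- hook_tip (a point): Lower end of the hook, on its axis: 145 ahead (+x) of and 32 below (-z) the handle's middle; the hook's round underside is 36.5 below the rod's axis. Same axes as hook_grip.
- rest_seat (a point): Where the handle's middle belongs on the fixed dark wooden rest, 55 above the table. x: the way the rod points on the rest; z up. The handle lies in a notch 26 wide, 47 behind this point (cheeks up to 2 above the handle's axis), the rod in a notch 20 wide, 88 ahead (cheeks up to 8 above the axis), both plates 9 thick on a base plate 8 thick, 70 wide. Between the notches the handle is free.
- rest_tip (a point): Where the hook's lower end belongs when the tool is on its rest: 145 ahead of and 32 below rest_seat. The hook hangs free there.
- cabinet: Fixed white warming cabinet on four legs, 280 wide, 300 deep, 335 high, three low piles of wafers on top (to 371). Origin on the table below the middle of its lower front edge (the ledge). x points into the cabinet (the front looks to -x), y sideways, z up. The space below, 130 high, is open in front and at the sides; legs 18 thick at 130 either side.
- ledge (a point): Middle of the ledge's lower front edge, 130 above the table. Axes as the cabinet. A steel loading sill sticks out 29 in front of the ledge, 230 to 242 above the table: the gripper must lean back, away from the front, 20 to 50 degrees from vertical to work the hook under the ledge with its rod level.
- eye (a point): Centre of the opening of the tray's wire eye, a level U loop of 7 mm dark wire on the tray's front, 45 above the table, on the cabinet's centre line, 102 behind the ledge when shut. Moves with the tray; axes as the cabinet. Opening 31 long (x), 47 wide (y). The cross bar's axis is 17 in front (-x); the tray's front wall, 70 high, is 18 behind (+x). Hook drops in from above and draws it to -x.
- tray (a joint): How far the low aluminium tray (215 wide, loaded with piles of wafers up to 75 above the table) is pulled out along the cabinet's -x, m: 0 shut, 0.18 at the stop. It slides with about 3 N of friction and stays where it is left.
- stack_a: Loose pile of wafers on the bench beside the cabinet's front, round, 66 across, 54 high. Origin at the centre of its underside, z up.
- stack_c: Loose pile of wafers beside the rest, 66 across, 48 high. Origin at the centre of its underside.

How it is judged:
By the outcome, as a careful person would: the job done as asked, in the order asked, and still so for the second after the job is handed in, with the robot touching nothing.
It also fails if it takes over 66 s, if anything falls off the work surface, if the arm or the gripper's body presses on something with over 40 N, if the wrist force passes 120 N, or if a joint passes its speed limit or range.

## Working session

There is one attempt and no reset: what is moved stays moved. The work goes in short steps, Python scripts to look and compute and a shell command to move; the robot and the scene stay as the last step left them, time stands still between calls to the robot, and variables do not carry over. Pictures are saved under pics/ and viewed, about 8 in all and at most 12, crops included, and the job is handed in when it is done.

```bash
ls; mkdir -p pics; cat > h.py <<'E'
import numpy as np, cv2
from scipy.spatial.transform import Rotation as R
from cell import monitor, viewer, ticket, manip
def snap(n,fn):
    c=viewer.camera(n); cv2.imwrite('pics/'+fn+'.png',c['color'][:,:,::-1]); 
    np.save('pics/'+fn+'.npy',{k:v for k,v in c.items() if k!='color'},allow_pickle=True); return c
def load(fn): return np.load('pics/'+fn+'.npy',allow_pickle=True).item()
def K(c):
    f=200/np.tan(np.radians(c['vertical_fov'])/2); return np.array([[f,0,c['cx']],[0,f,c['cy']],[0,0,1.]]),np.array([c['k1'],0,0,0.])
def proj(c,P):
    k,d=K(c); return cv2.projectPoints(np.array(P,float).reshape(-1,3),np.array(c['rvec'],float),np.array(c['tvec'],float),k,d)[0].reshape(-1,2)
def ray(c,uv):
    k,d=K(c); p=cv2.undistortPoints(np.array(uv,float).reshape(-1,1,2),k,d).reshape(-1,2)
    Rm=cv2.Rodrigues(np.array(c['rvec'],float))[0]; o=-Rm.T@np.array(c['tvec'],float)
    v=np.c_[p,np.ones(len(p))]@Rm; return o,v
def atz(c,uv,z):
    o,v=ray(c,uv); z=np.broadcast_to(z,len(v)); return o+v*((z-o[2])/v[:,2])[:,None]
E
python3 - <<'E'
from h import *
print(monitor.read_state(), manip.finger_overhang)
for n in('scene','side','wrist'):
    c=snap(n,n+'0'); print(n,{k:np.round(v,3) for k,v in c.items() if k!='color'})
E
```

```text
pics
{'clock': 0.0, 'joints': array([ 1.23942259e+00,  3.00472523e-01,  1.52156303e+00, -1.45354783e-06,
        1.32064789e+00, -6.66067393e-02]), 'qd': array([-0.00168299, -0.00148189, -0.00049851, -0.00091734,  0.00096287,
        0.0005839 ]), 'effort': array([ 2.98172645e-04, -5.31803012e+01, -3.52734768e+01,  7.08395010e-02,
        2.43634649e-02, -7.12231008e-05]), 'eef_pos': array([143.85725612, 530.61192107, 212.89316619]), 'eef_rot': array([-1.57072513e+00,  1.08845893e-03,  1.30602973e+00]), 'wrist_force': array([ 0.7289904 , -0.60186192,  0.25524418]), 'moment': array([-0.02963434,  0.05024632,  0.01331809]), 'finger_gap': 93.89373187875722} 8.0
scene {'vertical_fov': np.float64(57.821), 'cx': np.float64(319.963), 'cy': np.float64(204.017), 'k1': np.float64(0.014), 'rvec': array([ 2.319,  1.275, -0.348]), 'tvec': array([-257.437, -371.523, 1119.457])}
side {'vertical_fov': np.float64(54.661), 'cx': np.float64(314.843), 'cy': np.float64(198.944), 'k1': np.float64(-0.011), 'rvec': array([ 1.966, -1.76 ,  0.553]), 'tvec': array([-87.242, 492.535, 530.958])}
wrist {'vertical_fov': np.float64(71.219), 'cx': np.float64(316.514), 'cy': np.float64(200.845), 'k1': np.float64(-0.006), 'rvec': array([-2.308, -1.766, -0.25 ]), 'tvec': array([-549.602,  -29.056,  393.134])}
```

View pics/scene0.png

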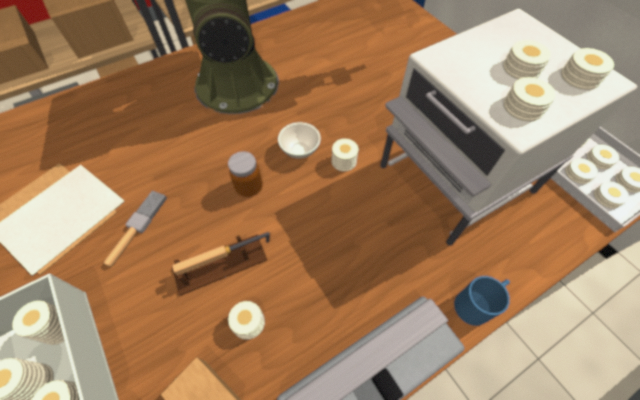

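View pics/side0.png

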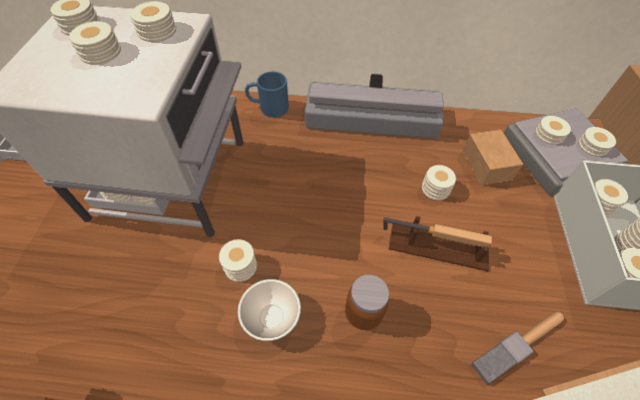

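View pics/wrist0.png

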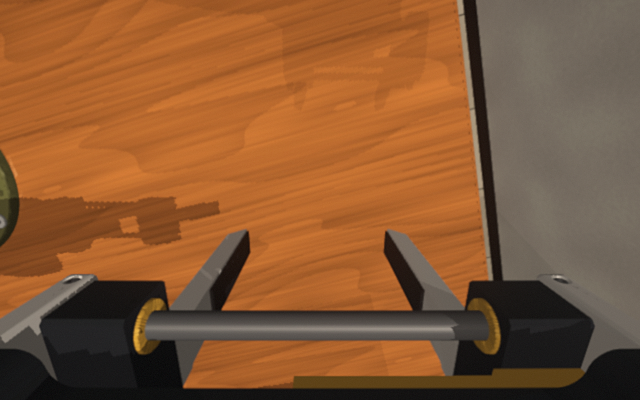

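Scene: hooked rod handle (173,270)–(228,248), rod to the hook at (268,236); pile a (345,155), pile c (246,320); cabinet front feet about (387,165), (456,241). Side: handle (490,240)–(433,231), hook (387,222); front feet (210,235), (239,145). The wrist picture shows only the bench and the fingers.

```bash
python3 - <<'E'
from h import *
s=load('scene0');d=load('side0')
print(np.round(proj(s,[[0,0,0],[144,531,213],[300,0,0],[0,300,0]])))
def tri(a,b):
    (o1,v1),(o2,v2)=ray(s,[a]),ray(d,[b]);v1,v2=v1[0],v2[0]
    t=np.linalg.lstsq(np.c_[v1,-v2],o2-o1,rcond=None)[0];p,q=o1+t[0]*v1,o2+t[1]*v2
    return np.round((p+q)/2,1),round(np.linalg.norm(p-q),1)
for n,a,b in [('feetA',(387,166),(210,235)),('feetB',(455,241),(238,145)),('handle rear',(175,268),(491,239)),('handle front',(228,249),(432,230)),('hookbend',(267,235),(387,220)),('stackA top',(345,148),(237,254)),('stackC top',(246,313),(440,173)),('bowl',(300,140),(269,309)),('jar',(243,160),(370,293)),('sillL',(387,103),(0,0)) ,('sill far corner',(488,177),(240,63))]: print(n,*tri(a,b), atz(s,[a],0)[0].round(),atz(d,[b],0)[0].round())
for nm in('scene','side'):
  im=cv2.imread(f'pics/{nm}0.png'); 
  x0,y0,w,h=(150,210,140,100) if nm=='scene' else (370,195,140,90)
  cv2.imwrite(f'pics/{nm}0_tool.png',cv2.resize(im[y0:y0+h,x0:x0+w],None,fx=5,fy=5,interpolation=cv2.INTER_CUBIC))
im=cv2.imread('pics/scene0.png');im2=cv2.imread('pics/side0.png')
a=cv2.resize(im[85:260,370:570],None,fx=2,fy=2,interpolation=cv2.INTER_CUBIC);b=cv2.resize(im2[55:255,50:250],(350,350),interpolation=cv2.INTER_CUBIC)
cv2.imwrite('pics/cab0.png',np.hstack([a,b]))
a=cv2.imread('pics/scene0_tool.png');b=cv2.imread('pics/side0_tool.png')
cv2.imwrite('pics/tool0.png',np.vstack([a[60:360],b[50:350]]))
E
```

```text
[[236.  84.]
 [416. -17.]
 [285. 148.]
 [319.  50.]]
feetA [494.7 197.7  -8.5] 10.0 [499. 198.   0.] [488. 189.   0.]
feetB [755.  195.3  -5.9] 11.2 [757. 198.   0.] [746. 187.   0.]
handle rear [ 505.2 -369.9   65.4] 3.8 [ 470. -378.    0.] [ 544. -402.    0.]
handle front [ 519.3 -261.    55.1] 4.5 [ 492. -258.    0.] [ 553. -279.    0.]
hookbend [ 534.  -173.7   53. ] 2.6 [ 508. -166.    0.] [ 567. -183.    0.]
stackA top [425.  108.7  55.3] 2.4 [389. 139.   0.] [451. 123.   0.]
stackC top [ 663.3 -287.4   58.9] 1.7 [ 645. -289.    0.] [ 713. -308.    0.]
bowl [331.3  31.5  42.3] 1.7 [299.  50.   0.] [345.  37.   0.]
jar [ 357.6 -137.2  101.7] 5.9 [ 277. -115.    0.] [ 397. -151.    0.]
sillL [504.3 197.5 406.2] 288.0 [314. 342.   0.] [1332. 1181.    0.]
sill far corner [741.7 154.3 258.4] 33.6 [667. 397.   0.] [1070.  255.    0.]
```

View pics/tool0.png

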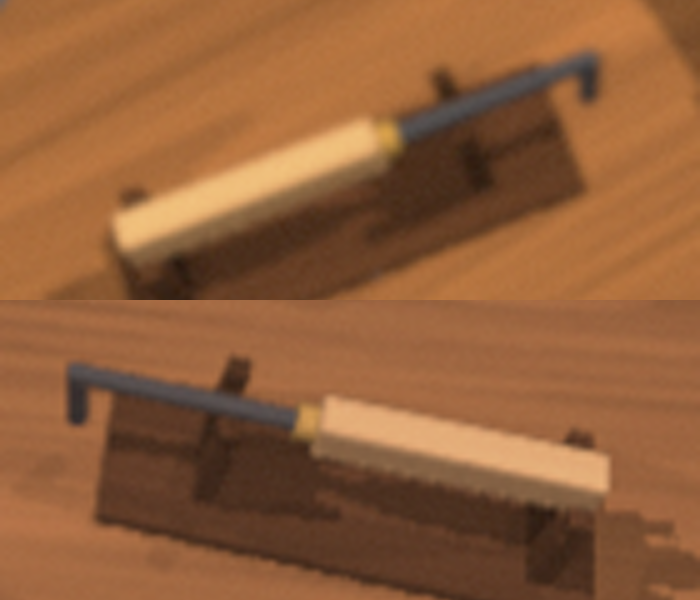

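View pics/cab0.png

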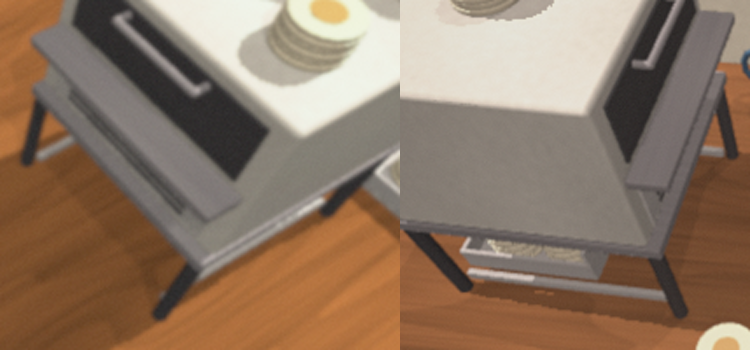

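```bash
cat > fit.py <<'E'
from h import *
from scipy.optimize import least_squares
def fit(obs,x0,fz):
    # obs: list (cam, local pt, pixel); pose x,y,yaw,(z fixed)
    def res(p,full=False):
        r=[]
        for c,l,uv in obs:
            w=R.from_euler('z',p[2]).apply(l)+[p[0],p[1],fz]; r.append(proj(c,w)[0]-uv)
        return np.array(r).ravel()
    o=least_squares(res,x0,loss='soft_l1',f_scale=1.5,x_scale=[10,10,.05]); return o.x,res(o.x).reshape(-1,2).round(1)
E
python3 - <<'E'
from fit import *
s=load('scene0');d=load('side0')
T=[(s,(-55,9,11),(172.6,264.6)),(s,(-55,-9,11),(175.6,272.5)),(s,(55,9,11),(224,246)),(s,(55,-9,11),(227.6,252)),(s,(145,0,-36),(267.5,242)),(s,(152,0,4.5),(269,233)),
(d,(-55,-9,11),(491.6,236.6-0)),(d,(-55,9,11),(491,243)),(d,(55,-9,11),(435,224.6)),(d,(55,9,11),(433,233)),(d,(145,0,-36),(385.4,229)),(d,(153,0,4.5),(384,218))]
x,r=fit(T,[520,-315,1.4],55);print(x,r.tolist())
C=[(s,(0,140,130),(388,133.5)),(s,(0,-140,130),(468.5,220)),(d,(0,140,130),(198.6,197)),(d,(0,-140,130),(233,102)),
(s,(9,130,0),(386,166)),(s,(9,-130,0),(453,242)),(d,(9,130,0),(209,236)),(d,(9,-130,0),(238,145))]
x,r=fit(C,[625,190,1.57],0);print(x,r.tolist())
for zz in(47,54):
  print(atz(s,[(345,148)],54)[0].round(),atz(d,[(237,254)],54)[0].round(),atz(s,[(246,313)],48)[0].round(),atz(d,[(440,173)],48)[0].round())
E
```

```text
[ 512.12497726 -318.03846543    1.42476568] [[-1.0, -0.1], [-2.1, -0.4], [-0.4, -1.5], [-1.6, -0.3], [0.3, -0.3], [-0.4, -0.4], [-0.1, -1.3], [0.4, 0.3], [-1.0, -1.7], [0.2, -2.4], [-1.1, -0.3], [-0.6, -0.4]]
[623.9367465  181.89608706   1.56078029] [[-1.0, -2.5], [3.5, 0.5], [-1.5, 5.4], [0.5, -2.1], [-2.0, -0.3], [-1.5, -0.1], [0.4, -3.6], [-0.2, -2.3]]
[424. 111.  54.] [425. 108.  54.] [ 660. -287.   48.] [ 672. -292.   48.]
[424. 111.  54.] [425. 108.  54.] [ 660. -287.   48.] [ 672. -292.   48.]
```

```bash
python3 -m jog '[{"grip":9.4,"dz":6.5,"dy":-5,"spin":83.2},{"grip":9.4,"dz":6.5,"dy":-5,"spin":83.2},{"grip":9.4,"dz":6.5,"dy":-5,"spin":83.2},{"grip":9.4,"dz":6.5,"dy":-5,"spin":83.2},{"grip":9.4,"dz":6.5,"dy":-5,"spin":83.2},{"grip":9.4,"dz":6.5,"dy":-5,"spin":83.2},{"grip":9.4,"dz":6.5,"dy":-5,"spin":83.2},{"grip":9.4,"dz":6.5,"dy":-5,"spin":83.2},{"grip":9.4,"dz":6.5,"dy":-5,"spin":83.2},{"grip":9.4,"dz":6.5,"dy":-5,"spin":83.2}]'; python3 - <<'E'
from h import *
s=monitor.read_state();print(s['clock'],s['joints'].round(3),s['eef_pos'].round(1),s['eef_rot'].round(3))
c=load('wrist0');o,v=ray(c,[(320,200)]);M=R.from_euler('xyz',[-1.5707,.001,1.306]);print(M.inv().apply(o-[143.9,530.6,212.9]),M.inv().apply(v))
E
```

```text
0.15 [ 1.239  0.3    1.521  0.     1.321 -0.067] [143.9 530.7 213. ] [-1.571e+00  1.000e-03  1.306e+00]
[ 1.65688369e-02 -1.72176517e+02  8.20119740e+01] [[ 0.01257209  0.96101798 -0.27649843]]validation failed for argument at $[0]...
```

```bash
python3 -m jog '[{"grip":9.4,"dx":0,"dy":-5,"dz":6.5,"spin":83.2},{"grip":9.4,"dx":0,"dy":-5,"dz":6.5,"spin":83.2},{"grip":9.4,"dx":0,"dy":-5,"dz":6.5,"spin":83.2},{"grip":9.4,"dx":0,"dy":-5,"dz":6.5,"spin":83.2},{"grip":9.4,"dx":0,"dy":-5,"dz":6.5,"spin":83.2},{"grip":9.4,"dx":0,"dy":-5,"dz":6.5,"spin":83.2},{"grip":9.4,"dx":0,"dy":-5,"dz":6.5,"spin":83.2},{"grip":9.4,"dx":0,"dy":-5,"dz":6.5,"spin":83.2}]'; python3 - <<'E'
from h import *
s=monitor.read_state();print(s['clock'],s['joints'].round(3),s['eef_pos'].round(1),s['eef_rot'].round(3))
E
```

```text
clock: 1.15
eef_pos: [81.2, 547.7, 263.2]
eef_rot: [-1.571, 0.0, -0.151]
wrist_force: [0.3, -0.2, -0.3]
finger_gap: 94.1
1.15 [ 1.357  0.276  1.437 -0.     1.43   1.509] [ 81.2 547.7 263.2] [-1.571  0.    -0.151]
```

```bash
python3 -m jog '[{"grip":9.4,"dx":0,"dy":0,"dz":32,"spin":0},{"grip":9.4,"dx":0,"dy":0,"dz":32,"spin":0},{"grip":9.4,"dx":0,"dy":0,"dz":32,"spin":0},{"grip":9.4,"dx":0,"dy":0,"dz":32,"spin":0},{"grip":9.4,"dx":0,"dy":0,"dz":32,"spin":0},{"grip":9.4,"dx":0,"dy":0,"dz":32,"spin":0}]'; python3 - <<'E'
from h import *
s=monitor.read_state();print(s['clock'],s['joints'].round(3),s['eef_pos'].round(1),s['eef_rot'].round(3),R.from_euler('xyz',s['eef_rot']).as_matrix().round(3).tolist())
E
```

```text
clock: 1.9
eef_pos: [120.1, 811.9, 245.8]
eef_rot: [-1.544, 0.0, -0.146]
wrist_force: [-3.1, -24.3, 20.7]
finger_gap: 94.2
1.9 [1.379e+00 1.064e+00 2.340e-01 1.000e-03 1.817e+00 1.525e+00] [120.1 811.9 245.8] [-1.544  0.    -0.146] [[0.989, 0.004, 0.146], [-0.146, 0.026, 0.989], [-0.0, -1.0, 0.027]]
```

```bash
python3 -m jog '[{"grip":9.4,"dx":0,"dy":0,"dz":30,"spin":0},{"grip":9.4,"dx":0,"dy":0,"dz":30,"spin":0},{"grip":9.4,"dx":0,"dy":0,"dz":30,"spin":0},{"grip":9.4,"dx":0,"dy":0,"dz":30,"spin":0},{"grip":9.4,"dx":0,"dy":0,"dz":30,"spin":0},{"grip":9.4,"dx":0,"dy":0,"dz":30,"spin":0}]'; python3 - <<'E'
from h import *
s=monitor.read_state();print(s['clock'],s['joints'].round(3),s['eef_pos'].round(1),s['eef_rot'].round(3))
E
```

```text
clock: 2.65
eef_pos: [124.1, 840.3, 194.4]
eef_rot: [-1.497, -0.0, -0.146]
wrist_force: [-1.1, -0.1, 0.6]
finger_gap: 94.0
2.65 [1.38  1.126 0.235 0.003 1.706 1.527] [124.1 840.3 194.4] [-1.497 -0.    -0.146]
```

```bash
for i in 1 2 ; do python3 -m jog '[{"grip":9.4,"dx":0,"dy":-30,"dz":30,"spin":0},{"grip":9.4,"dx":0,"dy":-30,"dz":30,"spin":0},{"grip":9.4,"dx":0,"dy":-30,"dz":30,"spin":0},{"grip":9.4,"dx":0,"dy":-30,"dz":30,"spin":0}]' | sed -n 2,3p; done; python3 - <<'E'
from h import *
s=monitor.read_state();print(s['clock'],s['joints'].round(3),s['eef_pos'].round(1),s['eef_rot'].round(3))
E
```

```text
eef_pos: [120.6, 816.9, 293.3]
eef_rot: [-1.457, -0.0, -0.146]
eef_pos: [116.5, 789.1, 374.6]
eef_rot: [-1.417, -0.0, -0.146]
3.65 [1.376 0.903 0.236 0.008 1.849 1.525] [116.5 789.1 374.6] [-1.417 -0.    -0.146]
```

```bash
python3 -m jog '[{"grip":9.4,"dx":0,"dy":-20,"dz":40,"spin":0}]' | sed -n 2,3p;  python3 -m jog '[{"grip":9.4,"dx":0,"dy":-20,"dz":40,"spin":0}]' | sed -n 2,3p;  python3 -m jog '[{"grip":9.4,"dx":0,"dy":0,"dz":40,"spin":0}]' | sed -n 2,3p;  python3 -m jog '[{"grip":9.4,"dx":0,"dy":0,"dz":40,"spin":0}]' | sed -n 2,3p; python3 -m jog '[{"grip":9.4,"dx":0,"dy":0,"dz":40,"spin":0}]' | sed -n 2,3p
```

```text
eef_pos: [117.2, 794.2, 384.3]
eef_rot: [-1.38, -0.0, -0.146]
eef_pos: [117.8, 798.4, 394.8]
eef_rot: [-1.345, -0.0, -0.146]
eef_pos: [120.1, 814.3, 386.4]
eef_rot: [-1.306, -0.0, -0.146]
eef_pos: [122.3, 829.5, 375.3]
eef_rot: [-1.274, -0.0, -0.146]
eef_pos: [124.3, 843.0, 369.1]
eef_rot: [-1.238, -0.0, -0.146]
```

```bash
python3 -m jog '[{"grip":9.4,"dx":0,"dy":0,"dz":40,"spin":0}]' | sed -n 2,3p;  python3 -m jog '[{"grip":9.4,"dx":0,"dy":0,"dz":40,"spin":0}]' | sed -n 2,3p;  python3 -m jog '[{"grip":9.4,"dx":0,"dy":0,"dz":40,"spin":0}]' | sed -n 2,3p;  python3 -m jog '[{"grip":9.4,"dx":0,"dy":0,"dz":40,"spin":0}]' | sed -n 2,3p; python3 -m jog '[{"grip":9.4,"dx":0,"dy":0,"dz":40,"spin":0}]' | sed -n 2,3p; python3 -m jog '[{"grip":9.4,"dx":0,"dy":0,"dz":40,"spin":0}]' | sed -n 2,3p; python3 -m jog '[{"grip":9.4,"dx":0,"dy":0,"dz":40,"spin":0}]' | sed -n 2,3p
python3 - <<'E'
from h import *
s=monitor.read_state();print(s['clock'],s['joints'].round(3),s['eef_pos'].round(1),s['eef_rot'].round(3))
E
```

```text
eef_pos: [126.1, 855.3, 365.8]
eef_rot: [-1.201, -0.0, -0.146]
eef_pos: [127.7, 866.5, 364.9]
eef_rot: [-1.164, -0.0, -0.146]
eef_pos: [129.2, 876.6, 366.2]
eef_rot: [-1.127, -0.0, -0.146]
eef_pos: [130.5, 885.7, 369.7]
eef_rot: [-1.09, -0.0, -0.146]
eef_pos: [131.7, 893.7, 375.4]
eef_rot: [-1.053, -0.0, -0.146]
eef_pos: [132.7, 900.8, 383.2]
eef_rot: [-1.015, -0.0, -0.146]
eef_pos: [133.6, 906.8, 392.7]
eef_rot: [-0.978, -0.0, -0.146]
5.15 [1.377 0.934 0.236 0.027 1.38  1.526] [133.6 906.8 392.7] [-0.978 -0.    -0.146]
```

```bash
cat > go.py <<'E'
# usage: go.py x y z [x y z ...]: TCP targets -> dx dy dz in cm from the present pose
import sys; from h import *
s=monitor.read_state(); M=R.from_euler('xyz',s['eef_rot'])
for p in np.array(sys.argv[1:],float).reshape(-1,3): print(p,M.inv().apply(p-s['eef_pos']).round(2)/10)
E
python3 - <<'E'
from h import *
s=monitor.read_state(); M=R.from_euler('xyz',s['eef_rot']); a=M.as_matrix()[:,1]; print(a)
seat=np.array([512,-318,55.]); print(seat+11*a, seat+11*a-140*a)
E
python3 go.py 210 500 330 350 130 330 470 -250 260
```

```text
[ 0.08146681  0.55261984 -0.82944226]
[ 512.89613492 -311.92118174   45.8761351 ] [ 501.49078137 -389.28795956  161.99805206]
[210. 500. 330.] [ 13.485 -16.652 -35.962]
[350. 130. 330.] [ 32.723 -35.959 -64.636]
[ 470. -250.  260.] [ 50.127 -50.174 -98.281]
```

```bash
python3 -m jog '[{"grip":9.4,"dx":13.5,"dy":-16.7,"dz":-36,"spin":0},{"grip":9.4,"dx":13.5,"dy":-16.7,"dz":-36,"spin":0},{"grip":9.4,"dx":13.5,"dy":-16.7,"dz":-36,"spin":0},{"grip":9.4,"dx":13.5,"dy":-16.7,"dz":-36,"spin":0},{"grip":9.4,"dx":13.5,"dy":-16.7,"dz":-36,"spin":0},{"grip":9.4,"dx":13.5,"dy":-16.7,"dz":-36,"spin":0},{"grip":9.4,"dx":13.5,"dy":-16.7,"dz":-36,"spin":0},{"grip":9.4,"dx":32.7,"dy":-36,"dz":-64.6,"spin":0},{"grip":9.4,"dx":32.7,"dy":-36,"dz":-64.6,"spin":0},{"grip":9.4,"dx":32.7,"dy":-36,"dz":-64.6,"spin":0},{"grip":9.4,"dx":32.7,"dy":-36,"dz":-64.6,"spin":0},{"grip":9.4,"dx":32.7,"dy":-36,"dz":-64.6,"spin":0},{"grip":9.4,"dx":32.7,"dy":-36,"dz":-64.6,"spin":0},{"grip":9.4,"dx":32.7,"dy":-36,"dz":-64.6,"spin":0}]'; python3 - <<'E'
from h import *
s=monitor.read_state();print(s['clock'],s['joints'].round(3),s['eef_pos'].round(1),s['eef_rot'].round(3))
E
python3 go.py 350 130 330 480 -250 260
```

```text
clock: 6.9
eef_pos: [342.7, 148.8, 333.0]
eef_rot: [-0.98, -0.004, -0.147]
wrist_force: [0.2, 1.3, -0.4]
finger_gap: 93.9
6.9 [-0.101 -0.298  1.947  0.593  1.478 -0.008] [342.7 148.8 333. ] [-0.98  -0.004 -0.147]
[350. 130. 330.] [ 0.993 -0.728 -1.626]
[ 480. -250.  260.] [ 19.383 -14.746 -35.202]
```

```bash
python3 go.py 490 -370 230; python3 -m jog '[{"grip":9.4,"dx":19.4,"dy":-14.7,"dz":-35.2,"spin":0},{"grip":9.4,"dx":19.4,"dy":-14.7,"dz":-35.2,"spin":0},{"grip":9.4,"dx":19.4,"dy":-14.7,"dz":-35.2,"spin":0},{"grip":9.4,"dx":19.4,"dy":-14.7,"dz":-35.2,"spin":0},{"grip":9.4,"dx":19.4,"dy":-14.7,"dz":-35.2,"spin":0},{"grip":9.4,"dx":19.4,"dy":-14.7,"dz":-35.2,"spin":0},{"grip":9.4,"dx":19.4,"dy":-14.7,"dz":-35.2,"spin":0}]'; python3 go.py 490 -380 210
```

```text
[ 490. -370.  230.] [ 22.115 -18.781 -46.615]
clock: 7.78
eef_pos: [480.4, -250.1, 258.0]
eef_rot: [-0.981, -0.002, -0.147]
wrist_force: [-0.5, -0.2, 0.5]
finger_gap: 94.1
[ 490. -380.  210.] [  2.845  -3.065 -13.232]
```

```bash
python3 -m jog '[{"grip":9.4,"dx":2.8,"dy":-3.1,"dz":-13.2,"spin":0},{"grip":9.4,"dx":2.8,"dy":-3.1,"dz":-13.2,"spin":0},{"grip":9.4,"dx":2.8,"dy":-3.1,"dz":-13.2,"spin":0},{"grip":9.4,"dx":2.8,"dy":-3.1,"dz":-13.2,"spin":0}]'; python3 - <<'E'
from h import *
s=monitor.read_state();print(s['clock'],s['joints'].round(3))
c=snap('wrist','w1')
print(proj(c,[[512,-318,55],[633,-130,0]]).round())
E
```

```text
clock: 8.28
eef_pos: [489.2, -377.6, 210.5]
eef_rot: [-0.981, -0.0, -0.147]
wrist_force: [-0.4, -0.7, 0.3]
finger_gap: 94.2
8.275 [-0.893  0.682  1.072  0.433  1.792 -0.737]
[[328. 215.]
 [380. 106.]]
```

View pics/w1.png

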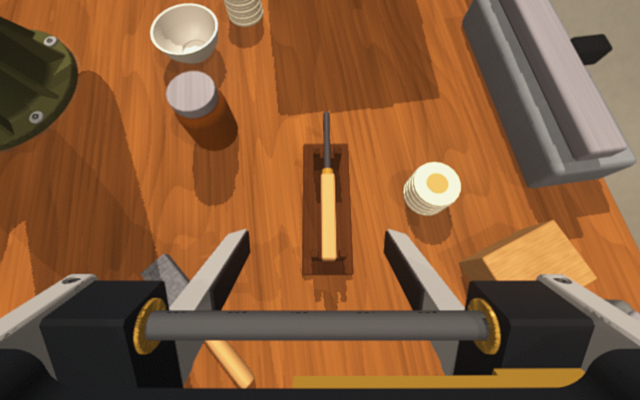

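```bash
python3 - <<'E'
from fit import *
im=cv2.imread('pics/w1.png');h=cv2.cvtColor(im,cv2.COLOR_BGR2HSV)
m=((h[:,:,0]<28)&(h[:,:,1]<150)&(h[:,:,2]>190)).astype(np.uint8);sub=np.zeros_like(m);sub[160:275,305:350]=m[160:275,305:350]
ys,xs=np.where(sub);print(ys.min(),ys.max())
for y in(172,176,185,200,220,240,255,258): r=xs[ys==y]; print(y,r.min() if len(r) else None,r.max() if len(r) else None)
c=load('w1')
T=[(c,(-55,9,11),(322,260)),(c,(-55,-9,11),(336,260)),(c,(55,9,11),(322,171.5)),(c,(55,-9,11),(334,171.5)),(c,(154,0,4),(326.5,112.5))]
x,r=fit(T,[512,-318,1.42],55);print(x,r.tolist())
g=np.array([[-55,9,11],[-55,-9,11],[55,9,11],[55,-9,11],[154,0,4],[-55,9,-11]])
print(proj(c,R.from_euler('z',x[2]).apply(g)+[x[0],x[1],55]).round(1).tolist())
E
```

```text
174 257
172 None None
176 322 333
185 322 333
200 322 333
220 322 334
240 323 334
255 323 335
258 None None
[ 512.24785477 -319.40446882    1.42547025] [[-0.6, -0.5], [0.7, -0.5], [-1.2, 1.5], [0.8, 1.5], [0.1, -1.8]]
[[321.4, 259.5], [336.7, 259.5], [320.8, 173.0], [334.8, 173.0], [326.6, 110.7], [321.1, 261.3]]
```

```bash
python3 go.py 505 -368 129 513.1 -312.9 46
```

```text
[ 505. -368.  129.] [ 1.404  7.459 -3.666]
[ 513.1 -312.9   46. ] [ 1.394 17.454 -3.652]
```

```bash
python3 -m jog '[{"grip":9.4,"dx":1.4,"dy":5.5,"dz":-3.65,"spin":0},{"grip":9.4,"dx":1.4,"dy":9,"dz":-3.65,"spin":0},{"grip":9.4,"dx":1.4,"dy":13,"dz":-3.65,"spin":0},{"grip":9.4,"dx":1.4,"dy":16,"dz":-3.65,"spin":0},{"grip":9.4,"dx":1.4,"dy":17.45,"dz":-3.65,"spin":0},{"grip":9.4,"dx":1.4,"dy":17.45,"dz":-3.65,"spin":0}]'; python3 go.py 513.1 -312.9 46; python3 - <<'E'
from h import *
c=snap('wrist','w2')
E
```

```text
clock: 9.07
eef_pos: [513.0, -312.7, 46.2]
eef_rot: [-0.981, -0.001, -0.145]
wrist_force: [-0.1, -0.7, 0.2]
finger_gap: 93.7
[ 513.1 -312.9   46. ] [ 0.008  0.008 -0.024]
```

View pics/w2.png

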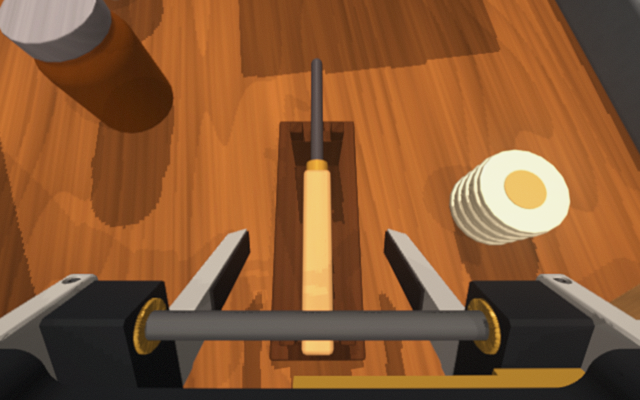

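Handle centred between the fingers (x≈317, fingers 240/395). Closing.

```bash
python3 -m jog '[{"grip":1.4,"dx":0,"dy":0,"dz":0,"spin":0},{"grip":1.4,"dx":0,"dy":0,"dz":0,"spin":0},{"grip":1.4,"dx":0,"dy":0,"dz":0,"spin":0},{"grip":1.4,"dx":0,"dy":0,"dz":0,"spin":0},{"grip":1.4,"dx":0,"dy":0,"dz":0,"spin":0},{"grip":1.4,"dx":0,"dy":0,"dz":0,"spin":0}]' 40; python3 - <<'E'
from h import *
s=monitor.read_state(); M=R.from_euler('xyz',s['eef_rot']); print(s['eef_pos'],s['eef_rot'],M.inv().apply([0,0,5.5]).round(2))
E
```

```text
clock: 9.88
eef_pos: [512.7, -313.4, 45.3]
eef_rot: [-0.98, -0.0, -0.146]
wrist_force: [0.5, -0.4, 1.0]
finger_gap: 37.5
[ 512.70090857 -313.3699146    45.31288975] [-9.80495690e-01 -1.87592768e-04 -1.46112302e-01] [ 0.   -4.57  3.06]
```

Still closing; continue, then lift 6 cm straight up.

```bash
python3 -m jog '[{"grip":1.4,"dx":0,"dy":0,"dz":0,"spin":0},{"grip":1.4,"dx":0,"dy":0,"dz":0,"spin":0},{"grip":1.4,"dx":0,"dy":0,"dz":0,"spin":0},{"grip":1.4,"dx":0,"dy":0,"dz":0,"spin":0}]'; python3 -m jog '[{"grip":1.4,"dx":0,"dy":0,"dz":0,"spin":0},{"grip":1.4,"dx":0,"dy":-0.8,"dz":0.55,"spin":0},{"grip":1.4,"dx":0,"dy":-2.5,"dz":1.7,"spin":0},{"grip":1.4,"dx":0,"dy":-5,"dz":3.4,"spin":0},{"grip":1.4,"dx":0,"dy":-8,"dz":5.4,"spin":0},{"grip":1.4,"dx":0,"dy":-9.5,"dz":6.4,"spin":0}]'; python3 go.py 600 -60 200; python3 - <<'E'
from h import *
print(monitor.read_state()['joints'].round(3))
E
```

```text
clock: 10.38
eef_pos: [512.7, -313.4, 45.4]
eef_rot: [-0.98, -0.0, -0.146]
wrist_force: [0.1, -0.3, -0.5]
finger_gap: 17.9
clock: 11.12
eef_pos: [513.1, -313.5, 163.0]
eef_rot: [-0.983, -0.003, -0.146]
wrist_force: [-0.4, 0.4, -1.8]
finger_gap: 17.8
[600. -60. 200.] [ 4.922 11.549 23.96 ]
[-0.804  0.652  1.233  0.457  1.635 -0.718]
```

```bash
python3 go.py 604 -20 115
```

```text
[604. -20. 115.] [ 4.709 20.848 22.586]
```

```bash
python3 -m jog '[{"grip":1.4,"dx":0.8,"dy":2.9,"dz":3.4,"spin":0},{"grip":1.4,"dx":2,"dy":6.5,"dz":7.5,"spin":0},{"grip":1.4,"dx":3.5,"dy":11,"dz":12,"spin":0},{"grip":1.4,"dx":4.7,"dy":15,"dz":16.5,"spin":0},{"grip":1.4,"dx":4.7,"dy":19,"dz":20.5,"spin":0},{"grip":1.4,"dx":4.7,"dy":20.8,"dz":22.6,"spin":0},{"grip":1.4,"dx":4.7,"dy":20.8,"dz":22.6,"spin":0}]'; python3 - <<'E'
from h import *
s=monitor.read_state();print(s['joints'].round(3),s['eef_pos'],s['eef_rot'])
a=snap('wrist','w3');b=snap('side','s3');
w=a['color'][:,:,::-1];d=cv2.resize(b['color'][20:270,30:330,::-1],None,fx=1.2,fy=1.2,interpolation=cv2.INTER_CUBIC)
out=np.zeros((600,800,3),np.uint8); out[:300,:480]=cv2.resize(w[:250,120:520],None,fx=1.2,fy=1.2,interpolation=cv2.INTER_CUBIC); out[300:600,:360]=d
e=snap('scene','c3')['color'][80:280,300:600,::-1]; out[300:593,360:800]=cv2.resize(e,(440,293),interpolation=cv2.INTER_CUBIC); cv2.imwrite('pics/m3.png',out)
E
```

```text
clock: 12.0
eef_pos: [603.1, -17.9, 112.9]
eef_rot: [-0.98, 0.0, -0.143]
wrist_force: [0.3, -1.0, -0.5]
finger_gap: 17.6
[-0.333  0.569  1.494  0.61   1.266 -0.434] [603.12550193 -17.85752265 112.86270605] [-9.80310931e-01  4.99159083e-04 -1.43376949e-01]
```

View pics/m3.png

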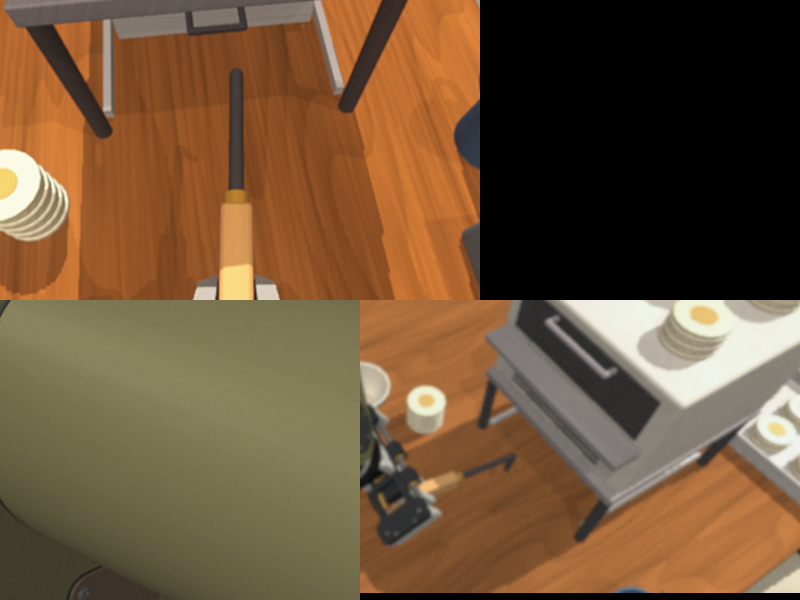

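```bash
python3 - <<'E'
from h import *
c=load('w3');o,_=ray(c,[(0,0)]);print('cam',o.round())
print('bar',atz(c,[(277,25.8),(300,25.2),(324,24)],45).round(1).tolist())
print('feet',atz(c,[(206,112),(410,89)],0).round(1).tolist())
print('ledge low corners',atz(c,[(127,21)],130).round(1).tolist())
e=np.array([[624+17,284,45]])
im=cv2.imread('pics/w3.png')[0:55,225:385];cv2.imwrite('pics/z3.png',cv2.resize(im,None,fx=5,fy=5,interpolation=cv2.INTER_CUBIC))
E
```

```text
cam [599. -45. 302.]
bar [[594.9, 261.7, 45.0], [622.5, 258.6, 45.0], [651.4, 256.3, 45.0]]
feet [[491.2, 186.1, 0.0], [754.4, 183.2, 0.0]]
ledge low corners [[475.7, 183.3, 130.0]]
```

View pics/z3.png

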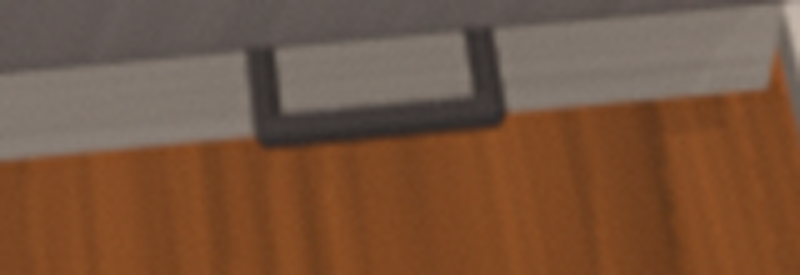

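```bash
python3 - <<'E'
from h import *
c=load('w3')
print('bar',atz(c,[(278.5,25.6),(301,23.8),(323.5,21.8)],45).round(1).tolist())
print('ledge',atz(c,[(225,14.3),(303,7.7),(381,1)],130).round(1).tolist())
M=R.from_euler('xyz',[-.9805,0,-.1461]);off=M.inv().apply(np.array([512.3,-319.2,55])-[512.7,-313.4,45.4]);print('grip in tool',off.round(1))
s=monitor.read_state();N=R.from_euler('xyz',s['eef_rot']);g=s['eef_pos']+N.apply(off)
dirs=(N*M.inv()).apply(R.from_euler('z',1.4255).apply([[154,0,4.5],[55,9,11],[55,-9,11],[145,0,-32],[150,0,0]]))
print(g,proj(c,g+dirs).round(1).tolist(),(g+dirs)[3:])
E
```

```text
bar [[596.7, 261.7, 45.0], [624.0, 260.7, 45.0], [651.4, 259.9, 45.0]]
ledge [[555.3, 178.7, 130.0], [619.6, 176.6, 130.0], [685.1, 174.8, 130.0]]
grip in tool [  0.4 -11.2   0.5]
[603.06007071 -26.44968125 122.77822227] [[318.9, 57.7], [305.2, 170.6], [332.8, 170.7], [318.7, 97.8], [318.9, 66.2]] [[624.19455042 116.99670489  90.75529186]
 [624.90587248 121.95099389 122.75449562]]
```

```bash
cat > dl.py <<'E'
# world deltas (mm) -> tool cm from present pose
import sys; from h import *
s=monitor.read_state(); M=R.from_euler('xyz',s['eef_rot'])
for p in np.array(sys.argv[1:],float).reshape(-1,3): print(p,M.inv().apply(p).round(1)/10)
E
python3 dl.py 1 30 -28 1 100 -28 1 130 -28 1 162 -28
```

```text
[  1.  30. -28.] [-0.34  3.99  0.92]
[  1. 100. -28.] [-1.37  7.84  6.67]
[  1. 130. -28.] [-1.81  9.49  9.14]
[  1. 162. -28.] [-2.27 11.25 11.77]
```

```bash
python3 -m jog '[{"grip":1.4,"dx":-0.34,"dy":3.99,"dz":0.92,"spin":0},{"grip":1.4,"dx":-0.34,"dy":3.99,"dz":0.92,"spin":0},{"grip":1.4,"dx":-0.8,"dy":5.9,"dz":3.8,"spin":0},{"grip":1.4,"dx":-1.37,"dy":7.84,"dz":6.67,"spin":0},{"grip":1.4,"dx":-1.81,"dy":9.49,"dz":9.14,"spin":0},{"grip":1.4,"dx":-2.05,"dy":10.4,"dz":10.5,"spin":0},{"grip":1.4,"dx":-2.27,"dy":11.25,"dz":11.77,"spin":0},{"grip":1.4,"dx":-2.27,"dy":11.25,"dz":11.77,"spin":0}]'; python3 - <<'E'
from h import *
M=R.from_euler('xyz',[-.9805,0,-.1461]);off=M.inv().apply(np.array([512.3,-319.2,55])-[512.7,-313.4,45.4])
s=monitor.read_state();N=R.from_euler('xyz',s['eef_rot']);g=s['eef_pos']+N.apply(off)
print('tip',g+(N*M.inv()).apply(R.from_euler('z',1.4255).apply([145,0,-32])),s['joints'].round(2))
c=snap('wrist','w4')
a=c['color'][:,:,::-1];cv2.imwrite('pics/z4.png',cv2.resize(a[0:200,170:470],None,fx=2.6,fy=2.6,interpolation=cv2.INTER_CUBIC))
E
python3 dl.py 0 0 -27 -5.4 -180 -27
```

```text
clock: 13.15
eef_pos: [604.4, 142.5, 85.1]
eef_rot: [-0.98, -0.0, -0.146]
wrist_force: [0.0, 0.6, -1.4]
finger_gap: 18.2
tip [624.92400432 280.16777784  62.66599171] [-0.07  0.57  1.58  0.69  1.06 -0.28]
[  0.   0. -27.] [-0.    2.24 -1.5 ]
[  -5.4 -180.   -27. ] [  2.09  -7.71 -16.36]
```

View pics/z4.png

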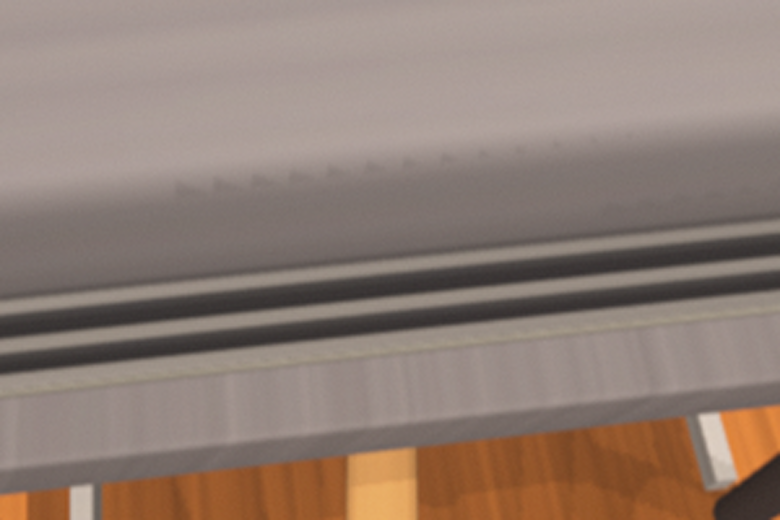

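The ledge hides the hook; only sill, ledge and handle (x≈380) show, no contact force. Lowering into the eye.

```bash
python3 -m jog '[{"grip":1.4,"dx":0,"dy":0.8,"dz":-0.6,"spin":0},{"grip":1.4,"dx":0,"dy":1.6,"dz":-1.1,"spin":0},{"grip":1.4,"dx":0,"dy":2.2,"dz":-1.55,"spin":0},{"grip":1.4,"dx":0,"dy":2.2,"dz":-1.55,"spin":0}]'; python3 dl.py -0.5 -15 0 -1 -30 0 -5.6 -185 0
```

```text
clock: 13.7
eef_pos: [603.9, 141.6, 57.1]
eef_rot: [-0.981, 0.001, -0.146]
wrist_force: [0.2, -0.7, -1.0]
finger_gap: 18.0
[ -0.5 -15.    0. ] [ 0.17 -0.83 -1.24]
[ -1. -30.   0.] [ 0.34 -1.66 -2.48]
[  -5.6 -185.     0. ] [  2.14 -10.23 -15.27]
```

```bash
python3 -m jog '[{"grip":1.4,"dx":0.08,"dy":-0.4,"dz":-0.6,"spin":0},{"grip":1.4,"dx":0.17,"dy":-0.83,"dz":-1.24,"spin":0},{"grip":1.4,"dx":0.26,"dy":-1.25,"dz":-1.86,"spin":0},{"grip":1.4,"dx":0.34,"dy":-1.66,"dz":-2.48,"spin":0},{"grip":1.4,"dx":0.42,"dy":-2.07,"dz":-3.1,"spin":0}]'; python3 dl.py -1 -30 0 -4.5 -150 0
```

```text
clock: 14.32
eef_pos: [603.1, 103.8, 58.2]
eef_rot: [-0.98, -0.0, -0.146]
wrist_force: [1.4, 4.1, -0.7]
finger_gap: 17.5
[ -1. -30.   0.] [ 0.34 -1.66 -2.48]
[  -4.5 -150.     0. ] [  1.74  -8.3  -12.38]
```

Caught (4 N against the pull). Pull on.

```bash
python3 -m jog '[{"grip":1.4,"dx":0.23,"dy":-1.1,"dz":-1.65,"spin":0},{"grip":1.4,"dx":0.46,"dy":-2.2,"dz":-3.3,"spin":0},{"grip":1.4,"dx":0.7,"dy":-3.3,"dz":-4.95,"spin":0},{"grip":1.4,"dx":0.93,"dy":-4.4,"dz":-6.6,"spin":0},{"grip":1.4,"dx":1.16,"dy":-5.5,"dz":-8.25,"spin":0},{"grip":1.4,"dx":1.4,"dy":-6.6,"dz":-9.9,"spin":0},{"grip":1.4,"dx":1.6,"dy":-7.5,"dz":-11.2,"spin":0},{"grip":1.4,"dx":1.66,"dy":-7.9,"dz":-11.8,"spin":0}]'; python3 dl.py -.3 -10 0
```

```text
clock: 15.32
eef_pos: [598.3, -39.5, 57.6]
eef_rot: [-0.981, 0.001, -0.146]
wrist_force: [-0.5, 3.5, -2.6]
finger_gap: 17.4
[ -0.3 -10.    0. ] [ 0.12 -0.55 -0.83]
```

```bash
python3 -m jog '[{"grip":1.4,"dx":0.06,"dy":-0.28,"dz":-0.41,"spin":0},{"grip":1.4,"dx":0.11,"dy":-0.55,"dz":-0.83,"spin":0}]' ; python3 -m jog '[{"grip":1.4,"dx":0.04,"dy":-0.17,"dz":-0.25,"spin":0},{"grip":1.4,"dx":0.04,"dy":-0.17,"dz":-0.25,"spin":0}]'
```

```text
clock: 15.58
eef_pos: [598.2, -48.6, 57.7]
eef_rot: [-0.98, 0.0, -0.146]
wrist_force: [-1.4, 3.6, -3.0]
finger_gap: 17.8
clock: 15.82
eef_pos: [598.2, -51.6, 57.8]
eef_rot: [-0.98, 0.0, -0.146]
wrist_force: [-0.4, 3.0, -3.2]
finger_gap: 17.6
```

```bash
python3 -m jog '[{"grip":1.4,"dx":0.04,"dy":-0.17,"dz":-0.25,"spin":0},{"grip":1.4,"dx":0.04,"dy":-0.17,"dz":-0.25,"spin":0}]' | sed -n '2p;4p'; python3 -m jog '[{"grip":1.4,"dx":0.04,"dy":-0.17,"dz":-0.25,"spin":0},{"grip":1.4,"dx":0.04,"dy":-0.17,"dz":-0.25,"spin":0}]' | sed -n '2p;4p'; python3 -m jog '[{"grip":1.4,"dx":0.04,"dy":-0.17,"dz":-0.25,"spin":0},{"grip":1.4,"dx":0.04,"dy":-0.17,"dz":-0.25,"spin":0}]' | sed -n '2p;4p'
```

```text
eef_pos: [597.9, -52.4, 57.6]
wrist_force: [2.9, 19.6, -5.8]
eef_pos: [597.7, -53.7, 57.5]
wrist_force: [5.4, 32.2, -8.1]
eef_pos: [597.5, -56.0, 57.4]
wrist_force: [5.5, 36.8, -9.2]
```

Stop reached (force jumped to 20–37 N). Unload forward, lift out, look.

```bash
python3 dl.py 0.3 11 0 0.3 11 45 0 -60 45; python3 -m jog '[{"grip":1.4,"dx":-0.06,"dy":0.3,"dz":0.45,"spin":0},{"grip":1.4,"dx":-0.13,"dy":0.61,"dz":0.91,"spin":0},{"grip":1.4,"dx":-0.13,"dy":0.61,"dz":0.91,"spin":0}]'
```

```text
[ 0.3 11.   0. ] [-0.13  0.61  0.9 ]
[ 0.3 11.  45. ] [-0.14 -3.11  3.43]
[  0. -60.  45.] [ 0.83 -7.06 -2.38]
clock: 16.95
eef_pos: [598.7, -50.0, 58.3]
eef_rot: [-0.981, -0.001, -0.146]
wrist_force: [-1.0, -0.3, -1.8]
finger_gap: 17.6
```

```bash
python3 -m jog '[{"grip":1.4,"dx":0,"dy":-1,"dz":0.67,"spin":0},{"grip":1.4,"dx":0,"dy":-2.2,"dz":1.5,"spin":0},{"grip":1.4,"dx":0,"dy":-4,"dz":2.7,"spin":0},{"grip":1.4,"dx":0,"dy":-6,"dz":4.04,"spin":0},{"grip":1.4,"dx":0,"dy":-7,"dz":4.7,"spin":0},{"grip":1.4,"dx":0,"dy":-7,"dz":4.7,"spin":0}]'; python3 - <<'E'
from h import *
M=R.from_euler('xyz',[-.9805,0,-.1461]);off=M.inv().apply(np.array([512.3,-319.2,55])-[512.7,-313.4,45.4])
s=monitor.read_state();N=R.from_euler('xyz',s['eef_rot']);g=s['eef_pos']+N.apply(off)
c=snap('wrist','w5')
print(g,proj(c,g+(N*M.inv()).apply(R.from_euler('z',1.4255).apply([[154,0,4.5],[55,9,11],[55,-9,11],[-55,9,11],[-55,-9,11]]))).round(1).tolist())
E
```

```text
clock: 17.7
eef_pos: [598.8, -49.9, 143.3]
eef_rot: [-0.981, -0.002, -0.146]
wrist_force: [-0.1, -0.4, -1.2]
finger_gap: 18.1
[598.33382692 -55.65777932 152.93987542] [[317.3, 55.1], [303.9, 167.0], [331.3, 166.9], [301.3, 354.3], [334.7, 354.2]]
```

View pics/w5.png

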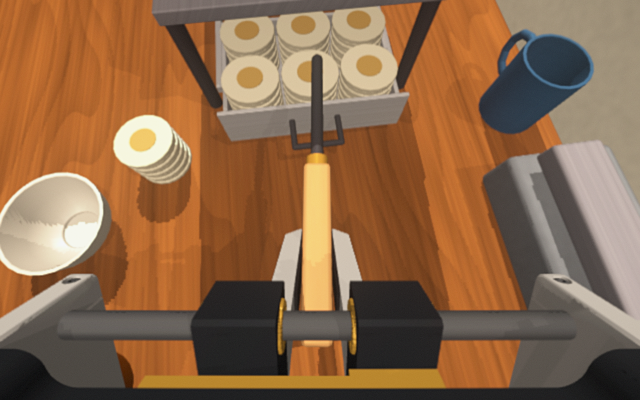

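Tray is out (bar at (318,147), wafer piles visible), bench pile standing. The tool seems to have slid forward a little in the grip; measure against w2.

```bash
python3 - <<'E'
from fit import *
for f,rows in(('w2',((48,75),(155,175),(340,366))),('w5',((44,70),(148,172),(334,360)))):
    im=cv2.imread(f'pics/{f}.png').astype(int)
    for a,b in rows:
        print(f,[(y,tuple(im[y,312:320].mean(0).astype(int))) for y in range(a,b,2)])
c=load('w5')
print('bar',atz(c,[(296,149.5),(318,147.5),(342,144)],45).round(1).tolist(),'wall top',atz(c,[(221,112),(409,94)],70).round(1).tolist())
E
```

```text
w2 [(48, (np.int64(32), np.int64(73), np.int64(132))), (50, (np.int64(33), np.int64(73), np.int64(132))), (52, (np.int64(33), np.int64(73), np.int64(132))), (54, (np.int64(33), np.int64(73), np.int64(132))), (56, (np.int64(31), np.int64(72), np.int64(132))), (58, (np.int64(49), np.int64(74), np.int64(117))), (60, (np.int64(72), np.int64(77), np.int64(92))), (62, (np.int64(75), np.int64(77), np.int64(89))), (64, (np.int64(74), np.int64(77), np.int64(89))), (66, (np.int64(75), np.int64(78), np.int64(90))), (68, (np.int64(75), np.int64(77), np.int64(89))), (70, (np.int64(75), np.int64(78), np.int64(90))), (72, (np.int64(75), np.int64(78), np.int64(90))), (74, (np.int64(75), np.int64(78), np.int64(89)))]
w2 [(155, (np.int64(75), np.int64(79), np.int64(91))), (157, (np.int64(75), np.int64(77), np.int64(87))), (159, (np.int64(69), np.int64(118), np.int64(165))), (161, (np.int64(58), np.int64(168), np.int64(233))), (163, (np.int64(58), np.int64(168), np.int64(231))), (165, (np.int64(58), np.int64(167), np.int64(230))), (167, (np.int64(57), np.int64(167), np.int64(230))), (169, (np.int64(66)
[... 2248 characters left out ...]
(338, (np.int64(63), np.int64(64), np.int64(65))), (340, (np.int64(81), np.int64(125), np.int64(177))), (342, (np.int64(108), np.int64(188), np.int64(243))), (344, (np.int64(92), np.int64(162), np.int64(227))), (346, (np.int64(66), np.int64(119), np.int64(177))), (348, (np.int64(46), np.int64(104), np.int64(184))), (350, (np.int64(44), np.int64(99), np.int64(175))), (352, (np.int64(43), np.int64(99), np.int64(175))), (354, (np.int64(44), np.int64(99), np.int64(175))), (356, (np.int64(45), np.int64(102), np.int64(179))), (358, (np.int64(45), np.int64(103), np.int64(181)))]
bar [[593.5, 77.4, 45.0], [618.8, 76.3, 45.0], [646.9, 76.7, 45.0]] wall top [[518.0, 121.3, 70.0], [727.6, 114.5, 70.0]]
```

```bash
cat > slip.py <<'E'
from fit import *
L=np.array([[154,0,4.5],[61,0,5.],[55,0,11],[-55,0,11]])
M=R.from_euler('xyz',[-.9805,0,-.1461]);P0=np.array([512.7,-313.4,45.4]);G0=np.array([512.3,-319.2,55]);Rz=R.from_euler('z',1.4255)
off=M.inv().apply(G0-P0);Q=M.inv()*Rz   # grip frame in tool
w2=np.array([58.5,159,170.5,353.5]);b=proj(load('w2'),G0+Rz.apply(L))[:,1]-w2;print('w2 resid',b.round(1))
def slip(cam,pos,rot,rows):
    N=R.from_euler('xyz',rot)
    def pts(p): return N.apply(off+Q.apply(R.from_euler('y',p[2]).apply(L)+[p[0],0,p[1]]))+pos
    f=lambda p: np.r_[proj(cam,pts(p))[:,1]-b-rows, p[1]*.3]
    o=least_squares(f,[0,0,0],x_scale=[1,1,.01]);return o.x,o.fun
E
python3 - <<'E'
from slip import *
s=monitor.read_state();print(s['eef_pos'],s['eef_rot'])
p,r=slip(load('w5'),s['eef_pos'],s['eef_rot'],np.array([55,152.8,163.8,345.5]));print('fwd,up mm, pitch deg(+nose down)',p[:2],np.degrees(p[2]),r.round(2))
E
```

```text
w2 resid [-1.9  5.  -2.   2. ]
[598.39727989 -49.7574628  142.29497492] [-9.80568055e-01 -3.10211823e-04 -1.46120900e-01]
fwd,up mm, pitch deg(+nose down) [3.43576317 1.81436958] 0.84435123302187 [-0.05  0.1   0.15 -0.14  0.54]
```

```bash
python3 go.py 512.1 -317.2 140
```

```text
[ 512.1 -317.2  140. ] [ -4.644 -15.236 -23.154]
```

```bash
python3 -m jog '[{"grip":1.4,"dx":-0.5,"dy":-2.2,"dz":-3,"spin":0},{"grip":1.4,"dx":-1.5,"dy":-5,"dz":-7.5,"spin":0},{"grip":1.4,"dx":-2.5,"dy":-8,"dz":-12,"spin":0},{"grip":1.4,"dx":-3.5,"dy":-11,"dz":-16.5,"spin":0},{"grip":1.4,"dx":-4.2,"dy":-13.5,"dz":-20.5,"spin":0},{"grip":1.4,"dx":-4.6,"dy":-15,"dz":-22.8,"spin":0},{"grip":1.4,"dx":-4.64,"dy":-15.24,"dz":-23.15,"spin":0},{"grip":1.4,"dx":-4.64,"dy":-15.24,"dz":-23.15,"spin":0}]'; python3 go.py 512.1 -317.2 80 512.1 -317.2 60 512.1 -317.2 50 512.1 -317.2 46.3; python3 - <<'E'
from h import *
print(monitor.read_state()['joints'].round(3))
E
```

```text
clock: 18.75
eef_pos: [512.3, -316.5, 139.4]
eef_rot: [-0.98, 0.001, -0.146]
wrist_force: [1.0, -0.3, -0.8]
finger_gap: 17.9
[ 512.1 -317.2   80. ] [-0.005  4.888 -3.37 ]
[ 512.1 -317.2   60. ] [-4.000e-03  6.548e+00 -4.484e+00]
[ 512.1 -317.2   50. ] [-3.000e-03  7.379e+00 -5.042e+00]
[ 512.1 -317.2   46.3] [-3.000e-03  7.686e+00 -5.248e+00]
[-0.808  0.681  1.243  0.455  1.605 -0.737]
```

```bash
python3 -m jog '[{"grip":1.4,"dx":0,"dy":2.5,"dz":-1.67,"spin":0},{"grip":1.4,"dx":0,"dy":4.9,"dz":-3.28,"spin":0},{"grip":1.4,"dx":0,"dy":6.2,"dz":-4.15,"spin":0},{"grip":1.4,"dx":0,"dy":6.9,"dz":-4.62,"spin":0},{"grip":1.4,"dx":0,"dy":6.9,"dz":-4.62,"spin":0}]'; python3 - <<'E'
from slip import *
s=monitor.read_state(); c=snap('wrist','w6'); snap('side','s6')
im=cv2.imread('pics/w6.png');cv2.imwrite('pics/z6.png',cv2.resize(im[40:400,190:450],None,fx=1.6,fy=1.6,interpolation=cv2.INTER_CUBIC))
E
python3 go.py 512.1 -317.2 46.3
```

```text
clock: 19.38
eef_pos: [512.4, -317.0, 57.2]
eef_rot: [-0.98, -0.0, -0.146]
wrist_force: [0.3, 0.1, -0.7]
finger_gap: 17.8
w2 resid [-1.9  5.  -2.   2. ]
[ 512.1 -317.2   46.3] [-0.052  0.969 -0.636]
```

View pics/z6.png

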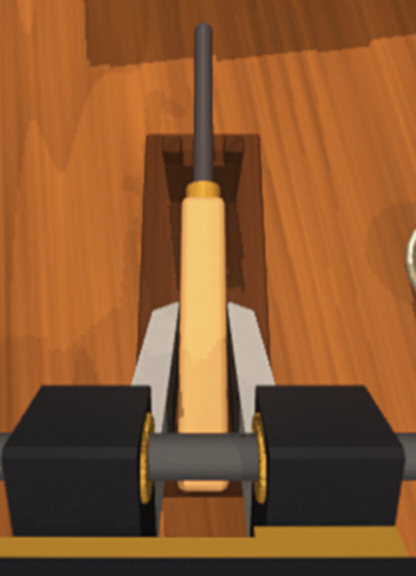

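Handle and rod lie over their notches, centred (x≈203 of the crop). That is my twelfth picture; later checks are numeric. Lowering slowly.

```bash
python3 -m jog '[{"grip":1.4,"dx":0,"dy":0.4,"dz":-0.27,"spin":0},{"grip":1.4,"dx":0,"dy":0.75,"dz":-0.5,"spin":0},{"grip":1.4,"dx":0,"dy":0.75,"dz":-0.5,"spin":0}]'; python3 -m jog '[{"grip":1.4,"dx":0,"dy":0.12,"dz":-0.08,"spin":0},{"grip":1.4,"dx":0,"dy":0.12,"dz":-0.08,"spin":0}]'; python3 -m jog '[{"grip":1.4,"dx":0,"dy":0.08,"dz":-0.06,"spin":0},{"grip":1.4,"dx":0,"dy":0.08,"dz":-0.06,"spin":0}]'
```

```text
clock: 19.85
eef_pos: [512.1, -317.0, 47.6]
eef_rot: [-0.98, 0.0, -0.146]
wrist_force: [0.4, 0.4, -1.9]
finger_gap: 18.1
clock: 20.1
eef_pos: [512.2, -317.1, 46.5]
eef_rot: [-0.98, -0.0, -0.146]
wrist_force: [0.6, 0.4, -0.9]
finger_gap: 17.9
clock: 20.35
eef_pos: [512.2, -317.2, 45.5]
eef_rot: [-0.98, -0.0, -0.146]
wrist_force: [-0.1, -0.6, -1.0]
finger_gap: 17.7
```

```bash
python3 -m jog '[{"grip":1.4,"dx":0,"dy":0.08,"dz":-0.06,"spin":0},{"grip":1.4,"dx":0,"dy":0.08,"dz":-0.06,"spin":0}]' | sed -n '2p;4p'; python3 -m jog '[{"grip":1.4,"dx":0,"dy":0.05,"dz":-0.03,"spin":0},{"grip":1.4,"dx":0,"dy":0.05,"dz":-0.03,"spin":0}]'| sed -n '2p;4p'; python3 - <<'E'
from slip import *
s=monitor.read_state(); c=snap('wrist','w7')
im=cv2.imread('pics/w7.png').astype(int)
for a,b in((50,64),(148,172),(340,360)): print([(y,im[y,312:320].mean(0).astype(int).tolist()) for y in range(a,b,1 if b<70 else 2)])
E
```

```text
eef_pos: [512.3, -317.3, 44.8]
wrist_force: [0.9, 0.7, 1.9]
eef_pos: [512.3, -317.3, 44.3]
wrist_force: [-1.4, 0.3, 6.0]
w2 resid [-1.9  5.  -2.   2. ]
[(50, [31, 71, 129]), (51, [32, 70, 128]), (52, [43, 71, 119]), (53, [57, 73, 104]), (54, [68, 76, 94]), (55, [72, 76, 89]), (56, [72, 75, 87]), (57, [73, 76, 87]), (58, [72, 75, 86]), (59, [72, 75, 86]), (60, [72, 76, 87]), (61, [72, 75, 87]), (62, [73, 76, 87]), (63, [73, 76, 88])]
[(148, [73, 77, 89]), (150, [73, 75, 86]), (152, [69, 107, 145]), (154, [57, 165, 231]), (156, [57, 164, 229]), (158, [57, 164, 228]), (160, [56, 164, 228]), (162, [65, 164, 229]), (164, [108, 188, 240]), (166, [116, 200, 241]), (168, [116, 200, 242]), (170, [117, 200, 242])]
[(340, [76, 118, 166]), (342, [101, 177, 237]), (344, [86, 151, 215]), (346, [59, 106, 157]), (348, [16, 31, 57]), (350, [16, 31, 59]), (352, [15, 31, 58]), (354, [27, 63, 114]), (356, [32, 71, 128]), (358, [32, 73, 133])]
```

```bash
python3 - <<'E'
from slip import *
s=monitor.read_state()
p,r=slip(load('w7'),s['eef_pos'],s['eef_rot'],np.array([53,152.3,163.6,346]));print(p[:2],np.degrees(p[2]),r.round(2))
N=R.from_euler('xyz',s['eef_rot']);print(N.apply(off+Q.apply([p[0],0,p[1]]))+s['eef_pos'])
E
```

```text
w2 resid [-1.9  5.  -2.   2. ]
[3.32719746 1.20762642] 0.19984255422322023 [-0.04  0.14  0.03 -0.09  0.36]
[ 512.44063656 -319.80028679   55.16017127]
```

Tool is back at its original pose within 1 mm. Release.

```bash
python3 -m jog '[{"grip":3,"dx":0,"dy":0,"dz":0,"spin":0},{"grip":5,"dx":0,"dy":0,"dz":0,"spin":0},{"grip":8,"dx":0,"dy":0,"dz":0,"spin":0},{"grip":8,"dx":0,"dy":0,"dz":0,"spin":0},{"grip":8,"dx":0,"dy":0,"dz":0,"spin":0},{"grip":8,"dx":0,"dy":0,"dz":0,"spin":0},{"grip":8,"dx":0,"dy":0,"dz":0,"spin":0},{"grip":8,"dx":0,"dy":0,"dz":0,"spin":0}]'
```

```text
clock: 21.9
eef_pos: [512.2, -317.2, 43.9]
eef_rot: [-0.98, -0.0, -0.146]
wrist_force: [0.1, 0.7, 0.9]
finger_gap: 80.2
```

```bash
python3 -m jog '[{"grip":8,"dx":0,"dy":-1.5,"dz":0,"spin":0},{"grip":8,"dx":0,"dy":-5,"dz":0,"spin":0},{"grip":8,"dx":0,"dy":-10,"dz":0,"spin":0},{"grip":8,"dx":0,"dy":-15,"dz":2,"spin":0},{"grip":8,"dx":-1.4,"dy":-17.5,"dz":3.65,"spin":0},{"grip":8,"dx":-1.4,"dy":-17.5,"dz":3.65,"spin":0},{"grip":8,"dx":-1.4,"dy":-17.5,"dz":3.65,"spin":0}]'; python3 - <<'E'
from fit import *
c=snap('wrist','w8')
im=cv2.imread('pics/w8.png');h=cv2.cvtColor(im,cv2.COLOR_BGR2HSV)
def seg(h):
    m=((h[:,:,0]<28)&(h[:,:,1]<150)&(h[:,:,2]>190)).astype(np.uint8);sub=np.zeros_like(m);sub[150:290,305:350]=m[150:290,305:350];return np.where(sub)
for f in('w1','w8'):
    ys,xs=seg(cv2.cvtColor(cv2.imread(f'pics/{f}.png'),cv2.COLOR_BGR2HSV)); print(f,ys.min(),ys.max(),[(y,xs[ys==y].min(),xs[ys==y].max()) for y in(185,220,250)])
    c=load(f);g=R.from_euler('z',1.4255).apply([[55,0,11],[-55,0,11],[154,0,4.5]])+[512.3,-319.2,55];print(proj(c,g).round(1).tolist())
    i=cv2.cvtColor(cv2.imread(f'pics/{f}.png'),cv2.COLOR_BGR2GRAY).astype(int);print([i[y,322:331].tolist() for y in(108,111,113,115,118)])
a=snap('side','s8')['color'].astype(int);d=np.abs(a-cv2.imread('pics/side0.png')[:,:,::-1].astype(int)).max(2)
e=snap('scene','c8')['color'].astype(int);q=np.abs(e-cv2.imread('pics/scene0.png')[:,:,::-1].astype(int)).max(2)
print('side pileA,C',d[238:280,218:258].mean(),d[165:200,420:458].mean(),'tool',d[210:270,380:500].mean(),'| scene A,C',q[138:172,330:360].mean(),q[300:340,226:268].mean(),'tool',q[230:290,165:275].mean())
s=monitor.read_state();print(s['clock'],s['wrist_force'],s['qd'].round(3))
E
```

```text
clock: 22.78
eef_pos: [488.5, -381.5, 208.8]
eef_rot: [-0.98, 0.001, -0.146]
wrist_force: [0.6, 0.4, 0.3]
finger_gap: 80.1
w1 174 257 [(185, np.int64(322), np.int64(333)), (220, np.int64(322), np.int64(334)), (250, np.int64(323), np.int64(334))]
[[327.8, 172.8], [329.1, 259.3], [326.7, 110.4]]
[[88, 89, 93, 88, 86, 87, 93, 96, 95], [114, 108, 96, 93, 91, 91, 108, 120, 102], [123, 96, 80, 86, 96, 83, 79, 100, 118], [121, 82, 72, 85, 98, 83, 73, 94, 131], [119, 82, 70, 85, 96, 85, 67, 84, 127]]
w8 171 254 [(185, np.int64(322), np.int64(333)), (220, np.int64(322), np.int64(334)), (250, np.int64(323), np.int64(334))]
[[328.1, 169.6], [329.3, 255.9], [327.0, 107.5]]
[[93, 94, 92, 86, 89, 94, 101, 112, 105], [126, 114, 85, 80, 91, 90, 77, 87, 129], [125, 103, 74, 78, 94, 91, 75, 79, 125], [125, 100, 74, 79, 92, 91, 76, 78, 120], [122, 84, 68, 81, 93, 94, 80, 72, 104]]
side pileA,C 91.61666666666666 73.5578947368421 tool 53.85736111111111 | scene A,C 2.0294117647058822 1.9511904761904761 tool 3.307272727272727
22.925 [ 0.02601828 -0.42775036 -0.06617752] [ 0.    -0.003 -0.003  0.001  0.001  0.   ]
```

```bash
python3 -c "
from cell import ticket; print(ticket.sign_off())"
```

```text
the job is handed in; nothing more can be done
None
```

The tray is pulled out to its stop and the hooked rod is back in its notches. I handed the job in at about 23 s of the 66 s allowed.

**Leaning the gripper:** the rows can only turn the tool about its own finger axis, so I got the 34° lean by commanding poses just beyond reach in free space. The arm tilted a little with each one. I held that lean from the grasp to the release.

**Tray:** the pull ran at 3–4 N, then the force rose to 20 N and on to 37 N at the stop. The picture taken after unhooking shows the eye's bar moved about 184 mm. That agrees with the 180 mm stop within camera accuracy.

**Rod:** it slid about 3–4 mm forward in the grip at the stop, and I allowed for this when putting it back. Before release its pose was within about 1 mm and 0.2° of the original. A wrist picture after release matched to within a pixel.

**Piles:** the scene camera shows both loose piles unchanged.

**Not confirmed:**
- The final side-camera comparison showed large differences because the arm was in the way, so it told me nothing.
- I had used all 12 pictures, so the last checks were numbers only.
- The hook was hidden under the ledge when it entered the eye, so I judged that step from position and force.

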